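# Feed one nut from the bench dispenser onto the yellow mark

### The job

Press the red plunger of the green nut dispenser all the way down once and let it spring right back up, so that a single nut comes out on the bench. Then push that nut along the bench with the fingertips until it lies flat and wholly on the round yellow mark. Never pick the nut up, leave the other nuts in the dispenser, and do not disturb the rusty nut, the bolt or the bottle.

Things in the scene. Friction and masses are not known exactly. Their poses are not given: they have to be found in the camera images.
- dispenser: green nut dispenser fixed to the bench, 46 mm wide. Origin on the bench under the middle of its magazine; nuts come out along its own -x. Magazine: open-topped shaft 38 x 38 mm inside, 54 mm high, three stacked nuts; clear front wall, outer face at x = -22 mm, over a gate 21 mm high for the lowest nut. Housing behind: to x = 125 mm, 50 mm high; two feet 6 mm high out to y = 45 mm each side
- plunger (a joint): plunger travel in m: 0 up, 0.028 down on its stop; moves straight down. A spring resists with 6 N at first, 12 N at the bottom (a few N more while nuts slide) and lifts it when released. A linked pusher moves 3 times as far and slides the lowest nut out along the bench; as the plunger rises the pusher withdraws and the next nut drops. Another press would feed another nut
- plunger_top (a point): centre of the flat top of the plunger's red cap (40 mm diameter, 14 mm thick), at 98 mm above the bench when up and 70 mm when fully down; 70 mm behind the dispenser's origin (its +x). Nothing else stands above it.
- nut_exit (a point): point on the bench about where the centre of the nut lies after a slow full press: 80 mm in front of the dispenser's origin.
- nut: plain hexagonal steel nut, 30 mm across flats, 34.6 mm across corners, 16 mm high, about 65 g, lying flat; origin at the centre of its underside, z up. The lowest nut of the stack, the one that comes out at the first press. It slides on the bench (steel on steel) when pushed and stops when the push stops.
- nut_second: plain hexagonal steel nut, 30 mm across flats, 34.6 mm across corners, 16 mm high, about 65 g, lying flat; origin at the centre of its underside, z up. The second nut of the stack; must stay in the dispenser, where it drops to the bench once the plunger is back up.
- nut_third: plain hexagonal steel nut, 30 mm across flats, 34.6 mm across corners, 16 mm high, about 65 g, lying flat; origin at the centre of its underside, z up. The third, uppermost nut of the stack; must stay in the dispenser.
- yellow_mark: flat round yellow paint mark on the bench, 100 mm in diameter, no height to speak of; origin at its centre. It lies 100 to 145 mm to one side or the other of the dispenser's centre line, about level with the nut's exit.
- blue_mark: the same in blue, on the other side of the dispenser; not to be used. A rusty nut lies on it.
- rusty_nut: red-brown rusty nut of the same size as the others, near the middle of the blue mark; origin at the centre of its underside. Leave alone.
- bolt: loose steel bolt standing on its head: head 34 mm diameter and 13 mm high, shank 20 mm diameter, 80 mm high in all; origin at the centre of its underside. Leave alone.
- bottle: clear plastic bottle with a blue cap and a paper label, 66 mm diameter, 150 mm high; origin at the centre of its underside. Leave alone.
Not all that is in view belongs to the job. What is shaped like the dispenser but brown or purple is not meant.

How it is judged:
By the outcome, as a careful person would: the job done as asked, in the order asked, and still so for the second after the job is handed in, with the robot touching nothing.
It also fails if it takes over 48 s, if anything falls off the work surface, if the arm or the gripper's body presses on something with over 40 N, if the wrist force passes 120 N, or if a joint passes its speed limit or range.

### The arm

A 6-joint arm with a two-finger parallel gripper is mounted at the origin on the work surface. World frame = base frame: x ahead of the robot, y to its left, z up, the work surface at z = 0. Lengths are in mm, angles in rad, forces in N, time in s.
With the tool pointing down it reaches from about 350 to 975 mm from the base axis. Payload 7.1 kg.
Tool frame: the origin (TCP) lies midway between the tips of the shut fingers; the grasp point (between the pads) lies pinch_z behind it (pinch_z is the distance from the TCP to the grasp point, in mm); z points along the fingers, y is the line along which they close (so a half turn about z gives the same grasp; the last joint's range is limited). The gripper opens to 88 mm and grips with 3 to 60 N. Pads are 20 mm wide; open, the fingers measure 115 mm over their backs; the gripper's body (75 mm by 178 mm) begins 61 mm behind the grasp point.
Start: joints at [-1.127, 0.423, 1.63, -0, 1.089, -0.019], TCP at [279.048, -559.228, 198.275] pointing down, gripper open.
Joint ranges: [-3, 3], [-0.9, 2.11], [0.09, 2.58], [-1.31, 4.45], [0.11, 2.69], [-2.54, 2.54]. Speed limits (rad/s): [2.39, 2.39, 3.01, 3.14, 3.14, 3.14].

### API

Orientations are given as a rotation vector (axis times angle).
In Python, from workcell import get_obs, get_image, close_job, pinch_z gives the robot as it stands.
- The arm moves only by the tool jog_arm, never from a script. Its argument "commands" is a list of rows, each a list of 3 entries, a list of its own where there are three numbers: the gripper command: -1 is shut, 1 is fully open, values between are in proportion, then the shift along the tool's x, y, z as a fraction of full scale, then the turn, a rotation vector about the tool's x, y, z as a fraction of full scale. In form: [[gripper, [tx, ty, tz], [rx, ry, rz]], ...]. A call has 1 to 10 rows; each row shifts and turns the commanded pose from where the row before left it, along the tool's axes as they then stand; what a row does not reach is not made up. Full scale, the value 1, is 0.1 m for a shift and 45 degrees for a turn. A row lasts 1/10 s, in which the tool goes at most 50 mm and 8.59 degrees, less where a joint would pass 70% of its speed; a pose out of reach is approached as far as the arm can. A call with a number of a shift or a turn outside -1 to 1 is refused whole. A call with a gripper value outside its range is refused whole. The fingers move at their own pace and stop on an object; the grip force is fixed at half the most. Time passes only in rows, so rows that do not move let the fingers close. It gives the time, the measured TCP pose, the force, the opening and the grip force at its end, in the units of the state.
- get_obs(): the state, without advancing time (a new reading comes with each control period).
- get_image(name): name is "scene" or "top" or "wrist"; returns a dict with "image" (420x560x3 uint8, blue, green, red), "z_map" (420x560 float32, mm along the optical axis (not along the pixel's ray), 0 where there is no reading), "intrinsics" (3x3 intrinsics, pixels), "eye" and "orientation" of the camera in the world; the wrist camera has in their place "mount" (4x4, takes a point from camera to tool coordinates, whose origin is the TCP and whose axes are the flange's). Camera axes: x right, y down, z forward; pixel columns grow to the right and rows downward; lengths in mm; the calibration is good to about 2 mm. A picture is of the moment at which its call begins: read the wrist's pose just before it.
- close_job(): hands the job in; it is judged then, once.
The state is a dict: "t": time; "qpos": joint angles; "qvel": joint speeds; "joint_torque": joint torques, N m; "ee_pos": TCP position; "orientation": TCP orientation; "ft_force": force on the tool from outside, world axes, zero at the start; "moment": the same for the moment, N m; "width": finger opening in mm; "grasp_force": force on a finger pad.
Only numpy, scipy, OpenCV 4.12 (cv2) and the standard library are available. Lean on these libraries where they do the work, as an engineer would, in place of code of your own. Each camera call takes 0.05 s, during which the arm holds its last target. There are 200 camera calls.

## Working session

There is one attempt and no reset: what is moved stays moved. The work goes in short steps, Python scripts to look and compute and a tool call to move; the robot and the scene stay as the last step left them, time stands still between calls to the robot, and variables do not carry over. Pictures are saved under pics/ and viewed, at most 10 in all, crops included, and the job is handed in when it is done.

Besides the shell and the picture viewer there is one more tool, called after "Request:" as name(argument=value, ...) on one line, values as JSON. jog_arm: Moves the arm, as the interface text tells. Its arguments: {"type":"object","properties":{"commands":{"type":"array","items":{"type":"array"}}},"required":["commands"]}

```bash
mkdir -p pics; cat > h.py <<'E'
import numpy as np, cv2
from workcell import get_obs, get_image, close_job, pinch_z
from scipy.spatial.transform import Rotation as R
def cam(n):
    d=get_image(n); np.savez(f'pics/{n}.npz',**d); return d
E
python3 - <<'E'
from h import *
o=get_obs();print(o,pinch_z)
for n in("scene","top"):
    d=cam(n);print(n,d['intrinsics'],d['eye'],d['orientation'])
    cv2.imwrite(f'pics/{n}1.png',d['image'])
E
```

```text
{'t': 0.0, 'qpos': array([-1.12697689e+00,  4.23884102e-01,  1.63067043e+00, -4.68326870e-05,
        1.08863673e+00, -1.90060281e-02]), 'qvel': array([-8.09962714e-04,  3.74697312e-04,  2.50907582e-04, -3.09323959e-04,
       -8.70140287e-05, -1.69071155e-04]), 'joint_torque': array([ 1.78825427e-03, -5.44624972e+01, -2.73661101e+01,  6.44790614e-02,
        2.27092527e-02, -1.31604447e-04]), 'ee_pos': array([ 278.79735993, -558.69891007,  197.48242693]), 'orientation': array([-3.05632792e+00, -7.20209971e-01,  5.92764296e-04]), 'ft_force': array([-0.23741901, -0.03390582,  0.82974126]), 'moment': array([0.00431973, 0.07786159, 0.00557675]), 'grasp_force': 0.0, 'width': 88.06491918817635} 18.700000000000003
scene [[507.04315569   0.         277.01648088]
 [  0.         507.04315569 205.28110853]
 [  0.           0.           1.        ]] [964.14797317 412.97482793 974.9794867 ] [-1.11811008 -2.54697028  0.77628866]
top [[396.75248228   0.         281.78301062]
 [  0.         396.75248228 208.86950394]
 [  0.           0.           1.        ]] [ 419.61410838   -2.19574798 1038.4418972 ] [-2.15443191  2.17948304 -0.13213533]
```

View pics/scene1.png

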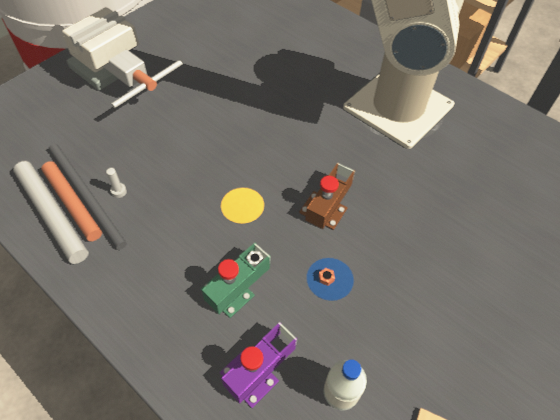

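View pics/top1.png

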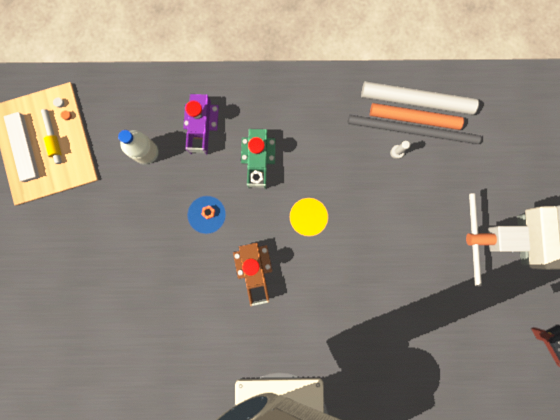

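The top view shows the green dispenser (cap ~(256,145), nut ~(256,177)), yellow mark (309,217), blue mark (207,215), and the brown look-alike's front at ~(245,246). I'll turn these into positions.

```bash
cat >> h.py <<'E'
def px2w(d,u,v,z):
    Rm=R.from_rotvec(d['orientation']).as_matrix();K=d['intrinsics']
    r=Rm@np.linalg.inv(K)@np.array([u,v,1.]);e=d['eye'];return e+r*(z-e[2])/r[2]
E
python3 - <<'E'
from h import *
d=dict(np.load('pics/top.npz'));im=d['image'];hsv=cv2.cvtColor(im,cv2.COLOR_BGR2HSV)
def cen(m,box):
    x0,y0,x1,y1=box;q=np.zeros_like(m);q[y0:y1,x0:x1]=m[y0:y1,x0:x1];n,l,s,c=cv2.connectedComponentsWithStats(q.astype(np.uint8));i=1+np.argmax(s[1:,4]);return c[i],s[i]
H,S,V=cv2.split(hsv)
yel=((H>20)&(H<35)&(S>150)&(V>120));red=((H<6)|(H>174))&(S>180)&(V>120);grn=(H>50)&(H<90)&(S>90)
blu=(H>95)&(H<125)&(S>120)
for n,m,b,z in(('yellow',yel,(280,190,340,245),0),('gcap',red,(240,130,275,160),98),('bcap',red,(235,255,275,285),98),('blue',blu,(180,190,235,240),0)):
    c,s=cen(m,b);print(n,c,s,px2w(d,*c,z).round(1))
c,s=cen(grn,(235,120,285,195));print('grn',c,s)
dk=(V<40)
print('nut',px2w(d,256.5,177,48).round(1))
for p,z in(((247,187),54),((266,187),54),((248,129),50),((266,129),50),((241,142),6),((272,142),6)):print(p,px2w(d,*p,z).round(1))
im2=cv2.resize(im[110:320,190:350],None,fx=3.75,fy=2.85*1,interpolation=cv2.INTER_CUBIC)
im2=cv2.resize(im[115:315,185:345],None,fx=3,fy=3,interpolation=cv2.INTER_CUBIC)
cv2.imwrite('pics/top1c.png',im2)
s=dict(np.load('pics/scene.npz'))
for p,z in(((255,258),48),((229,268),98),((243,205),0),((330,184),98)):print('scene',p,px2w(s,*p,z).round(1))
E
```

```text
yellow [308.28834356 216.55828221] [ 290  198   38   38 1141] [516.7 -81.2   0. ]
gcap [255.91237113 145.06185567] [248 138  16  16 194] [683.3  50.2  98. ]
bcap [250.55156951 266.68609865] [242 259  18  17 223] [391.   64.1  98. ]
blue [205.77015251 214.7962963 ] [188 196  37  37 918] [524.3 188.1   0. ]
grn [258.19891008 153.58446866] [242 130  33  53 734]
nut [614.3  51.8  48. ]
(247, 187) [587.9  75.5  54. ]
(266, 187) [587.4  27.8  54. ]
(248, 129) [739.2  72.9  50. ]
(266, 129) [738.8  26.8  50. ]
(241, 142) [717.9  95.    6. ]
(272, 142) [717.1  12.3   6. ]
scene (255, 258) [614.2  53.8  48. ]
scene (229, 268) [682.9  51.5  98. ]
scene (243, 205) [514.3 -81.6   0. ]
scene (330, 184) [392.3  67.   98. ]
```

View pics/top1c.png

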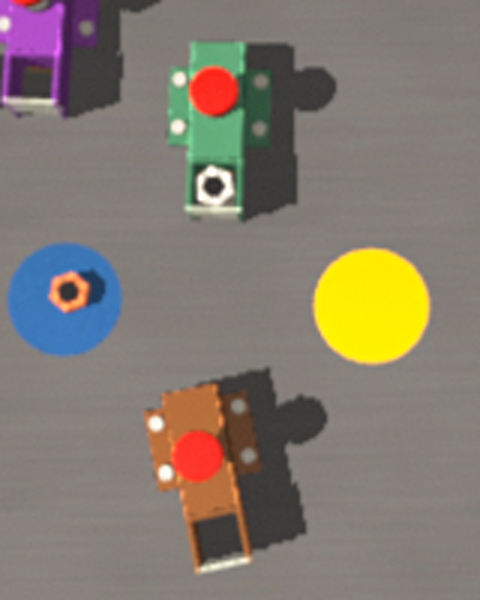

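Request:
jog_arm(commands=[[-1,[0,0,0],[0,0,-0.176]],[-1,[0,0,0],[0,0,-0.176]],[-1,[0,0,0],[0,0,-0.176]],[-1,[0,0,0],[0,0,-0.176]],[-1,[0,0,0],[0,0,-0.176]],[-1,[0,0,0],[0,0,-0.176]],[-1,[0,0,0],[0,0,-0.176]],[-1,[0,0,0],[0,0,-0.176]],[-1,[0,0,0],[0,0,0]]])

```text
t: 1.0
ee_pos: [278.9, -558.9, 197.8]
orientation: [-2.222, -2.22, -0.0]
ft_force: [-0.4, 1.0, 0.1]
width: 19.4
grasp_force: 0.0
```

Request:
jog_arm(commands=[[-1,[0.38,0.25,0],[0,0,0]],[-1,[0.38,0.25,0],[0,0,0]],[-1,[0.38,0.25,0],[0,0,0]],[-1,[0.38,0.25,0],[0,0,0]],[-1,[0.38,0.25,0],[0,0,0]],[-1,[0.38,0.25,0],[0,0,0]],[-1,[0.38,0.25,0],[0,0,0]],[-1,[0.38,0.25,0],[0,0,0]]])

```text
t: 1.8
ee_pos: [480.4, -254.0, 198.3]
orientation: [2.229, 2.214, 0.0]
ft_force: [0.4, -0.6, 0.0]
width: 0.3
grasp_force: 0.0
```

Request:
jog_arm(commands=[[-1,[0.38,0.25,0],[0,0,0]],[-1,[0.38,0.25,0],[0,0,0]],[-1,[0.38,0.25,0],[0,0,0]],[-1,[0.38,0.25,0],[0,0,0]],[-1,[0.38,0.25,0],[0,0,0]],[-1,[0.38,0.25,0],[0,0,0]],[-1,[0.38,0.25,0],[0,0,0]],[-1,[0,0,0],[0,0,0]],[-1,[0,0,0],[0,0,0]]])

```text
t: 2.7
ee_pos: [655.1, 10.8, 197.6]
orientation: [-2.224, -2.218, 0.002]
ft_force: [-0.3, 0.5, -0.0]
width: 0.5
grasp_force: 0.0
```

Request:
jog_arm(commands=[[-1,[0.2,0.14,0],[0,0,0]],[-1,[0.2,0.14,0],[0,0,0]],[-1,[0,0,0.3],[0,0,0]],[-1,[0,0,0.3],[0,0,0]],[-1,[0,0,0.25],[0,0,0]],[-1,[0,0,0],[0,0,0]],[-1,[0,0,0],[0,0,0]]])

```text
t: 3.4
ee_pos: [682.9, 48.7, 113.5]
orientation: [-2.226, -2.216, 0.001]
ft_force: [0.2, -0.0, 0.8]
width: 0.6
grasp_force: 0.0
```

Request:
jog_arm(commands=[[-1,[0,0,0.07],[0,0,0]],[-1,[0,0,0.06],[0,0,0]],[-1,[0,0,0.02],[0,0,0]],[-1,[0,0,0.02],[0,0,0]],[-1,[0,0,0.02],[0,0,0]],[-1,[0,0,0.02],[0,0,0]],[-1,[0,0,0.02],[0,0,0]],[-1,[0,0,0.02],[0,0,0]],[-1,[0,0,0.02],[0,0,0]],[-1,[0,0,0.02],[0,0,0]]])

```text
t: 4.4
ee_pos: [683.4, 49.9, 84.1]
orientation: [-2.224, -2.219, 0.0]
ft_force: [0.4, -0.4, -0.1]
width: 0.4
grasp_force: 0.0
```

Request:
jog_arm(commands=[[-1,[0,0,0.02],[0,0,0]],[-1,[0,0,0.02],[0,0,0]],[-1,[0,0,0.02],[0,0,0]],[-1,[0,0,0.02],[0,0,0]],[-1,[0,0,0.02],[0,0,0]],[-1,[0,0,0.02],[0,0,0]],[-1,[0,0,0],[0,0,0]]])

```text
t: 5.1
ee_pos: [683.5, 49.9, 72.8]
orientation: [2.224, 2.219, 0.0]
ft_force: [-2.5, 0.6, 5.3]
width: 0.5
grasp_force: 2.8
```

```bash
python3 - <<'E'
from h import *
o=get_obs();print(o['ft_force'],o['ee_pos'])
d=cam('scene');cv2.imwrite('pics/s2.png',cv2.resize(d['image'][150:350,150:390],None,fx=3,fy=3,interpolation=cv2.INTER_CUBIC))
E
```

```text
[-2.45424628  0.60720381  5.28751775] [683.46351786  49.88070945  72.79800927]
```

View pics/s2.png

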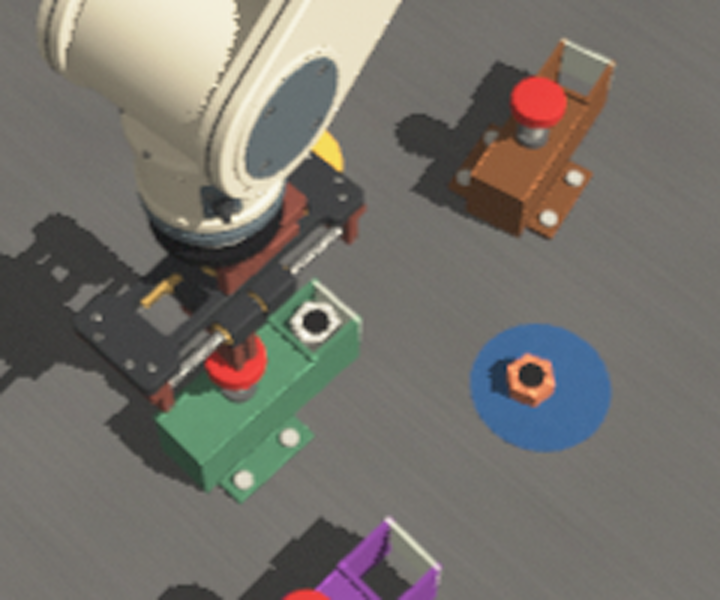

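The fingertips stand on the cap (crop ~(235,360)), but no nut is out yet. I'll check how high the cap is.

```bash
python3 - <<'E'
from h import *
s=dict(np.load('pics/scene.npz'));Rm=R.from_rotvec(s['orientation']).as_matrix()
def proj(p):
    q=Rm.T@(np.array(p,float)-s['eye']);q=s['intrinsics']@q;return (q[:2]/q[2]-[150,150])*3
for z in(98,90,84,70):print(z,proj([683,51,z]))
print('tip',proj([683.5,49.9,72.8]),proj([683.5,49.9,98]),'nut exit top',proj([533.5,53.5,16]))
im=s['image'];z=s['z_map']
H,S,V=cv2.split(cv2.cvtColor(im,cv2.COLOR_BGR2HSV));m=((H<6)|(H>174))&(S>180)&(V>120)
m[:255]=0;m[285:]=0;m[:,:215]=0;m[:,245:]=0
v,u=np.nonzero(m);K=s['intrinsics']
P=np.stack([(u-K[0,2])/K[0,0]*z[v,u],(v-K[1,2])/K[1,1]*z[v,u],z[v,u]],1)@Rm.T+s['eye']
print(len(P),np.percentile(P[:,2],[5,25,50,75,95]).round(1))
E
```

```text
98 [236.39524494 353.6468395 ]
90 [237.16148373 359.35583263]
84 [237.72944702 363.58754025]
70 [239.03282586 373.29858721]
tip [237.05069651 370.85209353] [234.63516373 353.11695479] nut exit top [392.19995509 272.86188982]
126 [92.  95.3 96.4 97.3 98.8]
```

```bash
python3 - <<'E'
from h import *
s=dict(np.load('pics/scene.npz'));Rm=R.from_rotvec(s['orientation']).as_matrix();z=s['z_map'];K=s['intrinsics']
for cu in (222,237,243,250):
  for cv in range(310,392,6):
    u=150+cu/3;v=150+cv/3;iu,iv=round(u),round(v)
    zz=z[iv,iu];P=Rm@np.array([(iu-K[0,2])/K[0,0]*zz,(iv-K[1,2])/K[1,1]*zz,zz])+s['eye'];print(cu,cv,P.round(),s['image'][iv,iu])
E
```

```text
222 310 [706.  73. 214.] [64 65 64]
222 316 [705.  71. 204.] [67 67 67]
222 322 [706.  72. 199.] [67 67 66]
222 328 [709.  74. 199.] [ 57  85 100]
222 334 [711.  76. 196.] [104 141 163]
222 340 [713.  78. 193.] [106 117 124]
222 346 [691.  48. 117.] [38 43 66]
222 352 [691.  47. 109.] [39 42 68]
222 358 [691.  46.  97.] [39 43 92]
222 364 [693.  48.  96.] [ 39  41 142]
222 370 [697.  52.  97.] [ 61  65 234]
222 376 [699.  55.  97.] [ 62  66 233]
222 382 [701.  56.  93.] [ 42  45 152]
222 388 [702.  56.  85.] [ 59  64 104]
237 310 [696.  74. 202.] [68 68 67]
237 316 [698.  76. 201.] [68 68 67]
237 322 [701.  79. 201.] [70 69 69]
237 328 [704.  82. 202.] [73 73 73]
237 334 [706.  84. 200.] [60 62 61]
237 340 [706.  83. 190.] [60 61 60]
237 346 [706.  82. 183.] [ 63  70 106]
237 352 [690.  61. 124.] [ 64  76 132]
237 358 [691.  62. 119.] [ 64  75 133]
237 364 [691.  60. 108.] [ 57  68 117]
237 370 [690.  59.  98.] [ 56  65 162]
237 376 [693.  62.  98.] [ 63  68 236]
237 382 [696.  64.  96.] [ 59  64 222]
237 388 [697.  65.  91.] [ 63  71 167]
243 310 [693.  76. 201.] [68 67 65]
243 316 
[... 311 characters left out ...]
[ 63  74 190]
243 370 [687.  61.  95.] [ 61  68 231]
243 376 [690.  64.  95.] [ 63  68 238]
243 382 [693.  66.  94.] [ 53  56 212]
243 388 [693.  66.  87.] [ 76  82 196]
250 310 [691.  79. 202.] [70 69 69]
250 316 [694.  81. 201.] [81 80 80]
250 322 [696.  83. 199.] [60 61 60]
250 328 [696.  83. 192.] [61 63 61]
250 334 [696.  83. 185.] [61 67 90]
250 340 [679.  61. 126.] [ 63  75 130]
250 346 [679.  60. 117.] [ 61  72 124]
250 352 [680.  60. 109.] [ 59  69 117]
250 358 [680.  60. 101.] [ 57  66 143]
250 364 [682.  61.  97.] [ 62  67 237]
250 370 [685.  64.  97.] [ 62  68 237]
250 376 [688.  68.  99.] [ 66  73 240]
250 382 [689.  68.  92.] [ 56  60 205]
250 388 [683.  59.  60.] [ 96 101 132]
```

The depth shows the cap top still at ~97 mm with the tips on it, and the force is only ~5 N (the spring preload). So the press is just starting and the reported z seems offset. I'll go on gently and watch the force.

Request:
jog_arm(commands=[[-1,[0,0,0.02],[0,0,0]],[-1,[0,0,0.02],[0,0,0]],[-1,[0,0,0],[0,0,0]]])

```text
t: 5.45
ee_pos: [683.5, 49.9, 69.6]
orientation: [2.224, 2.219, 0.0]
ft_force: [-3.4, 0.1, 9.2]
width: 0.0
grasp_force: 4.8
```

```bash
cat >> h.py <<'E'
def cap(s,box):
    Rm=R.from_rotvec(s['orientation']).as_matrix();K=s['intrinsics'];z=s['z_map']
    H,S,V=cv2.split(cv2.cvtColor(s['image'],cv2.COLOR_BGR2HSV));m=((H<6)|(H>174))&(S>180)&(V>120)&(z>0)
    x0,y0,x1,y1=box;q=np.zeros_like(m);q[y0:y1,x0:x1]=m[y0:y1,x0:x1];v,u=np.nonzero(q);z=z[v,u]
    P=np.stack([(u-K[0,2])/K[0,0]*z,(v-K[1,2])/K[1,1]*z,z],1)@Rm.T+s['eye'];return P
E
python3 - <<'E'
from h import *
o=get_obs();print(o['ft_force'],o['ee_pos'],o['qpos'])
P=cap(cam('scene'),(215,255,245,290));print(len(P),np.percentile(P[:,2],[5,25,50,75,95]).round(1))
E
```

```text
[-3.3720346   0.10608276  9.24072437] [683.50319872  49.93182383  69.61621541] [ 5.55609476e-02  6.58867901e-01  1.55846577e+00 -6.66365017e-06
  9.23863163e-01  5.76463720e-02]
124 [89.4 91.9 93.5 94.8 96.3]
```

The cap moved ~3 mm with the arm, so reported z is about 24 mm too low here. I'll continue the press.

Request:
jog_arm(commands=[[-1,[0,0,0.02],[0,0,0]],[-1,[0,0,0.02],[0,0,0]],[-1,[0,0,0.02],[0,0,0]],[-1,[0,0,0.02],[0,0,0]],[-1,[0,0,0.02],[0,0,0]],[-1,[0,0,0.02],[0,0,0]],[-1,[0,0,0.02],[0,0,0]],[-1,[0,0,0.02],[0,0,0]],[-1,[0,0,0.02],[0,0,0]],[-1,[0,0,0.02],[0,0,0]]])

```text
t: 6.5
ee_pos: [683.6, 49.9, 50.2]
orientation: [2.224, 2.219, 0.001]
ft_force: [-6.1, -0.1, 15.2]
width: 0.7
grasp_force: 7.5
```

Request:
jog_arm(commands=[[-1,[0,0,0.02],[0,0,0]],[-1,[0,0,0.02],[0,0,0]]])

```text
t: 6.7
ee_pos: [683.6, 49.9, 46.3]
orientation: [2.224, 2.219, 0.001]
ft_force: [-7.3, 0.2, 17.0]
width: 0.6
grasp_force: 8.1
```

```bash
python3 - <<'E'
from h import *
o=get_obs();print(o['ft_force'],o['ee_pos'],o['qpos'])
d=cam('scene')
P=cap(d,(215,255,245,290));print(len(P),np.percentile(P[:,2],[5,25,50,75,95]).round(1))
cv2.imwrite('pics/s3.png',cv2.resize(d['image'][150:350,150:390],None,fx=3,fy=3,interpolation=cv2.INTER_CUBIC))
E
```

```text
[-7.30847274  0.17854438 16.95130411] [683.58319283  49.90002066  46.33791984] [ 5.55159365e-02  6.89596477e-01  1.56513071e+00 -2.75353148e-05
  8.86373158e-01  5.76921605e-02]
119 [66.4 68.8 69.9 71.2 72.4]
```

View pics/s3.png

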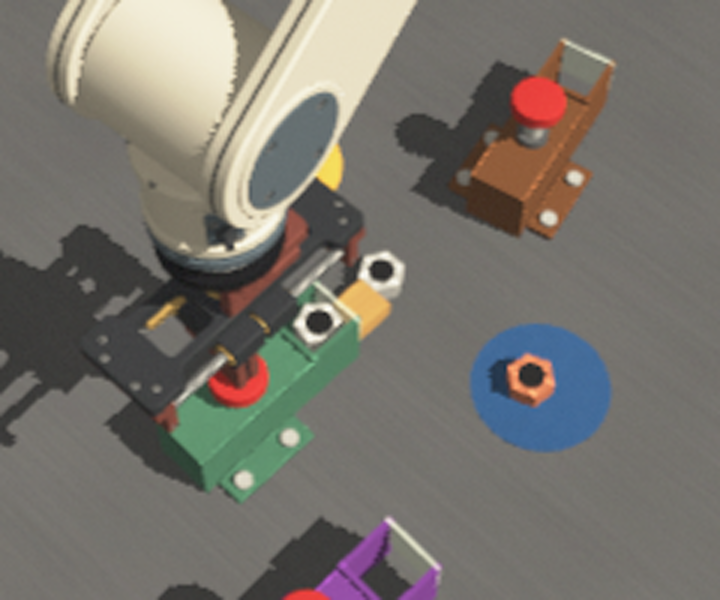

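The nut (crop ~(380,271)) is nearly at the exit and the yellow pusher is extended. I'll press the last couple of mm onto the stop.

Request:
jog_arm(commands=[[-1,[0,0,0.015],[0,0,0]],[-1,[0,0,0],[0,0,0]]])

```text
t: 6.95
ee_pos: [683.7, 49.9, 45.9]
orientation: [2.224, 2.219, 0.001]
ft_force: [-8.3, -1.1, 22.6]
width: 0.6
grasp_force: 11.1
```

Request:
jog_arm(commands=[[-1,[0,0,0.01],[0,0,0]],[-1,[0,0,0],[0,0,0]]])

```text
t: 7.15
ee_pos: [683.8, 49.9, 45.8]
orientation: [2.223, 2.219, 0.001]
ft_force: [-11.0, -0.4, 29.6]
width: 0.4
grasp_force: 14.4
```

It is on the stop (force jumps to 30 N at an unchanged z). Now I release it upward.

Request:
jog_arm(commands=[[-1,[0,0,-0.08],[0,0,0]],[-1,[0,0,-0.1],[0,0,0]],[-1,[0,0,-0.15],[0,0,0]],[-1,[0,0,-0.2],[0,0,0]],[-1,[0,0,-0.3],[0,0,0]],[-1,[0,0,-0.1],[0,0,0]],[-0.6,[0,0,0],[0,0,0]]])

```text
t: 7.85
ee_pos: [684.7, 50.0, 136.7]
orientation: [2.222, 2.217, 0.004]
ft_force: [-0.9, -0.8, -0.1]
width: 5.2
grasp_force: 0.0
```

```bash
python3 - <<'E'
from h import *
o=get_obs();print(o['ft_force'],o['ee_pos'],o['width'])
d=cam('scene');t=cam('top')
P=cap(d,(215,255,245,290));print(len(P),np.percentile(P[:,2],[5,25,50,75,95]).round(1))
a=cv2.resize(d['image'][170:300,180:340],None,fx=2.5,fy=2.5,interpolation=cv2.INTER_CUBIC)
b=cv2.resize(t['image'][130:260,190:350],None,fx=2.5,fy=2.5,interpolation=cv2.INTER_CUBIC)
cv2.imwrite('pics/s4.png',np.hstack([a,b]))
E
```

```text
[-0.92817373 -0.75334391 -0.12497697] [684.6825158   49.97208274 136.74171258] 5.182037551456797
291 [ 94.6  96.6  97.8  98.8 100.3]
```

View pics/s4.png

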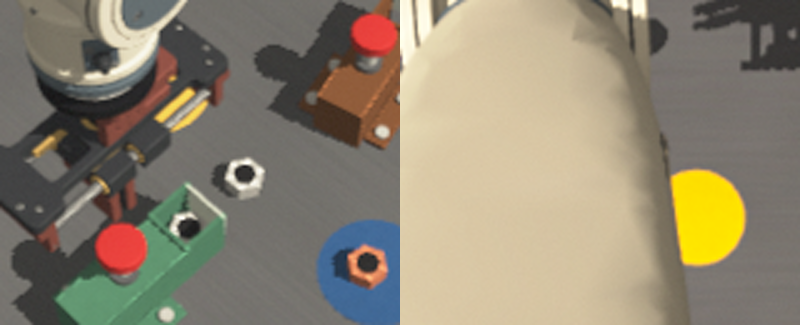

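The nut is out at left crop (244,177), the plunger is back up and the next nut has dropped in the magazine. I'll compute the nut position, the true tip height and the wait position.

```bash
python3 - <<'E'
from h import *
s=dict(np.load('pics/scene.npz'));print(px2w(s,180+244/2.5,170+177/2.5,16).round(1),'rusty',px2w(s,180+367/2.5,170+263/2.5,16).round(1))
Rm=R.from_rotvec(s['orientation']).as_matrix();K=s['intrinsics'];z=s['z_map']
for u in(228,230,232):
  print([ (Rm@(np.linalg.inv(K)@[u,v,1]*z[v,u])+s['eye']).round().tolist() for v in range(246,262,2)])
E
```

```text
[537.9  48.2  16. ] rusty [529.4 179.9  16. ]
[[703.0, 82.0, 246.0], [681.0, 53.0, 176.0], [681.0, 53.0, 167.0], [687.0, 60.0, 178.0], [688.0, 61.0, 172.0], [689.0, 61.0, 166.0], [635.0, -9.0, -3.0], [673.0, 38.0, 100.0]]
[[681.0, 60.0, 192.0], [680.0, 59.0, 182.0], [682.0, 59.0, 177.0], [681.0, 58.0, 167.0], [625.0, -13.0, -3.0], [630.0, -8.0, 0.0], [633.0, -5.0, -1.0], [669.0, 41.0, 98.0]]
[[678.0, 62.0, 189.0], [677.0, 61.0, 180.0], [678.0, 60.0, 172.0], [679.0, 62.0, 169.0], [623.0, -8.0, 0.0], [628.0, -3.0, 3.0], [630.0, -2.0, -1.0], [667.0, 43.0, 97.0]]
```

Request:
jog_arm(commands=[[-0.6,[0.1,-0.3,0],[0,0,0]],[-0.6,[0.1,-0.3,0],[0,0,0]],[-0.6,[0.1,-0.3,0],[0,0,0]],[-0.6,[0.1,-0.3,0],[0,0,0]],[-0.6,[0.06,-0.3,0],[0,0,0]],[-0.6,[0,0,0],[0,0,0]],[-0.6,[0,0,0],[0,0,0]],[-0.6,[0,0,0],[0,0,0]]])

```text
t: 8.75
ee_pos: [534.4, 96.1, 134.4]
orientation: [2.224, 2.219, 0.0]
ft_force: [-0.3, -0.0, -0.1]
width: 17.3
grasp_force: 0.0
```

Request:
jog_arm(commands=[[-0.6,[-0.03,0.11,0.2],[0,0,0]],[-0.6,[0,0,0.2],[0,0,0.102]],[-0.6,[0,0,0.25],[0,0,0.102]],[-0.6,[0,0,0.25],[0,0,0]],[-0.6,[0,0,0.2],[0,0,0]],[-0.6,[0,0,0.2],[0,0,0]],[-0.6,[0,0,0],[0,0,0]],[-0.6,[0,0,0],[0,0,0]]])

```text
t: 9.55
ee_pos: [544.9, 92.9, 4.4]
orientation: [-2.395, -2.033, 0.001]
ft_force: [-0.4, -0.1, 0.9]
width: 17.1
grasp_force: 0.0
```

```bash
python3 - <<'E'
from h import *
o=get_obs();print(o['ft_force'],o['ee_pos'],o['orientation'],o['width'])
s=cam('scene');cv2.imwrite('pics/s5.png',cv2.resize(s['image'][170:300,190:350],None,fx=4,fy=4,interpolation=cv2.INTER_CUBIC))
E
```

```text
[-0.38155525 -0.14007083  0.8502217 ] [544.94720869  92.93933066   4.40865266] [-2.39453511e+00 -2.03308323e+00  9.35112546e-04] 17.09995462328572
```

View pics/s5.png

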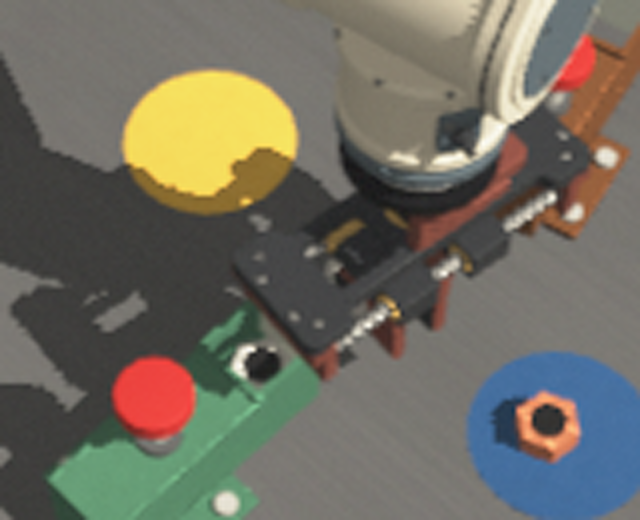

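```bash
python3 - <<'E'
from h import *
s=dict(np.load('pics/scene.npz'))
Rm=R.from_rotvec(s['orientation']).as_matrix();K=s['intrinsics'];z=s['z_map']
for u in(288,290,299,300):
  print(u,[ (v,*(Rm@(np.linalg.inv(K)@[u,v,1]*z[v,u])+s['eye']).round().tolist()) for v in range(247,262)])
E
```

```text
288 [(247, 584.0, 115.0, 128.0), (248, 585.0, 115.0, 125.0), (249, 584.0, 115.0, 121.0), (250, 583.0, 114.0, 114.0), (251, 565.0, 101.0, 70.0), (252, 565.0, 101.0, 66.0), (253, 564.0, 100.0, 59.0), (254, 563.0, 99.0, 53.0), (255, 563.0, 99.0, 48.0), (256, 562.0, 99.0, 43.0), (257, 564.0, 101.0, 44.0), (258, 562.0, 100.0, 35.0), (259, 563.0, 100.0, 33.0), (260, 551.0, 91.0, -1.0), (261, 554.0, 94.0, 4.0)]
290 [(247, 584.0, 119.0, 133.0), (248, 584.0, 119.0, 130.0), (249, 583.0, 119.0, 124.0), (250, 584.0, 120.0, 122.0), (251, 583.0, 119.0, 116.0), (252, 560.0, 101.0, 60.0), (253, 559.0, 101.0, 54.0), (254, 560.0, 102.0, 51.0), (255, 559.0, 102.0, 47.0), (256, 558.0, 101.0, 40.0), (257, 559.0, 102.0, 37.0), (258, 558.0, 101.0, 31.0), (259, 548.0, 94.0, 4.0), (260, 549.0, 95.0, 2.0), (261, 550.0, 96.0, 1.0)]
299 [(247, 535.0, 105.0, 53.0), (248, 534.0, 105.0, 47.0), (249, 535.0, 105.0, 44.0), (250, 535.0, 106.0, 40.0), (251, 534.0, 106.0, 35.0), (252, 533.0, 105.0, 30.0), (253, 521.0, 97.0, -1.0), (254, 525.0, 100.0, 3.0), (255, 526.0, 101.0, 1.0), (256, 527.0, 102.0, -1.0), (257, 529.0, 103.0, -1.0), (258, 530.0, 105.0, -1.0), (259, 532.0, 106.0, -2.0), (260, 535.0, 109.0, 0.0), (261, 537.0, 110.0, 0.0)]
300 [(247, 533.0, 106.0, 51.0), (248, 532.0, 105.0, 45.0), (249, 531.0, 105.0, 40.0), (250, 531.0, 106.0, 36.0), (251, 529.0, 105.0, 28.0), (252, 517.0, 96.0, -2.0), (253, 520.0, 99.0, 0.0), (254, 522.0, 100.0, -1.0), (255, 524.0, 102.0, 0.0), (256, 525.0, 103.0, -1.0), (257, 527.0, 105.0, -2.0), (258, 529.0, 107.0, -1.0), (259, 532.0, 109.0, 2.0), (260, 533.0, 110.0, -1.0), (261, 536.0, 112.0, 2.0)]
```

Request:
jog_arm(commands=[[-0.6,[0,0,0.12],[0,0,0]],[-0.6,[0,0,0.1],[0,0,0]],[-0.6,[0,0,0],[0,0,0]],[-0.6,[-0.08,0,0],[0,0,0]],[-0.6,[-0.08,0,0],[0,0,0]],[-0.6,[-0.08,0,0],[0,0,0]],[-0.6,[-0.08,0,0],[0,0,0]],[-0.6,[-0.08,0,0],[0,0,0]],[-0.6,[-0.08,0,0],[0,0,0]]])

```text
t: 10.5
ee_pos: [536.7, 45.0, -17.0]
orientation: [2.394, 2.033, 0.001]
ft_force: [0.3, 0.7, 1.2]
width: 17.7
grasp_force: 0.3
```

```bash
python3 - <<'E'
from h import *
o=get_obs();print(o['ft_force'],o['ee_pos'],o['orientation'],o['width'])
s=cam('scene');w=cam('wrist');print(w['mount'].round(2),w['intrinsics'])
cv2.imwrite('pics/s6.png',np.hstack([cv2.resize(s['image'][150:290,180:320],(400,400),interpolation=cv2.INTER_CUBIC),cv2.resize(w['image'],(400,300)).repeat(1,0) if 0 else cv2.copyMakeBorder(cv2.resize(w['image'],(400,300)),0,100,0,0,0)]))
E
```

```text
[0.28344048 0.68387245 1.21191014] [536.73334349  45.04309982 -17.04202999] [2.39443160e+00 2.03347275e+00 5.08759071e-04] 17.739101926366843
[[  -0.     -0.95   -0.3    83.83]
 [   1.     -0.     -0.      0.29]
 [  -0.     -0.3     0.95 -186.8 ]
 [   0.      0.      0.      1.  ]] [[355.93219156   0.         281.89689139]
 [  0.         355.93219156 211.35162548]
 [  0.           0.           1.        ]]
```

View pics/s6.png

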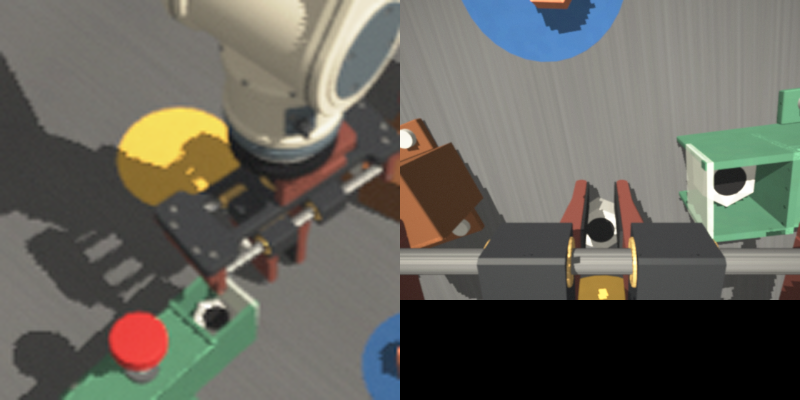

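The wrist view shows the nut's corner nested between the fingertips (right half, ~(600,225)), so the push is centred. Continuing.

Request:
jog_arm(commands=[[-0.6,[-0.11,0,0],[0,0,0]],[-0.6,[-0.11,0,0],[0,0,0]],[-0.6,[-0.11,0,0],[0,0,0]],[-0.6,[-0.11,0,0],[0,0,0]],[-0.6,[-0.11,0,0],[0,0,0]],[-0.6,[-0.11,0,0],[0,0,0]],[-0.6,[-0.1,0,0],[0,0,0]],[-0.6,[-0.06,0,0],[0,0,0]],[-0.6,[-0.03,0,0],[0,0,0]],[-0.6,[0,0,0],[0,0,0]]])

```text
t: 11.6
ee_pos: [522.9, -38.4, -17.2]
orientation: [-2.395, -2.033, 0.0]
ft_force: [0.1, -0.5, 1.5]
width: 17.4
grasp_force: 0.0
```

```bash
python3 - <<'E'
from h import *
o=get_obs();print(o['ft_force'],o['ee_pos'],o['orientation'],o['width'])
w=cam('wrist');s=cam('scene')
a=cv2.resize(w['image'][200:420,180:400],(400,400),interpolation=cv2.INTER_CUBIC)
b=cv2.resize(s['image'][140:280,180:320],(400,400),interpolation=cv2.INTER_CUBIC)
cv2.imwrite('pics/s7.png',np.hstack([b,a]))
E
```

```text
[ 0.05274353 -0.4626799   1.49245115] [522.86905057 -38.43474145 -17.24935495] [-2.39473142e+00 -2.03341519e+00  1.71930377e-04] 17.37417303233337
```

View pics/s7.png

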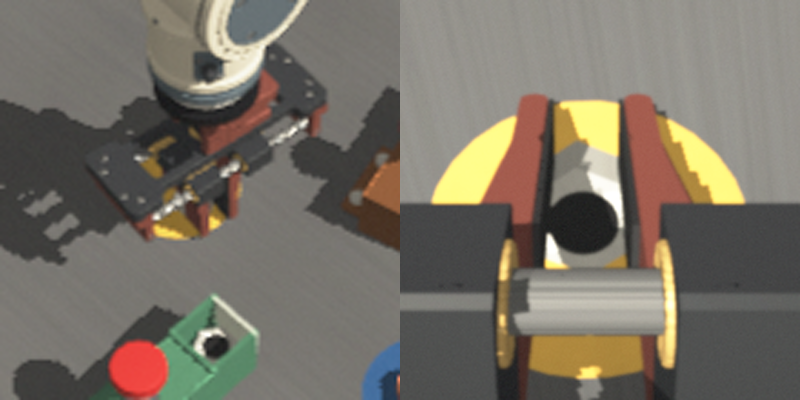

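The nut sits laterally centred on the yellow mark, a little short of the middle. I'll push ~15 mm more, slowly, then back off and lift.

Request:
jog_arm(commands=[[-0.6,[-0.04,0,0],[0,0,0]],[-0.6,[-0.05,0,0],[0,0,0]],[-0.6,[-0.04,0,0],[0,0,0]],[-0.6,[-0.02,0,0],[0,0,0]],[-0.6,[0,0,0],[0,0,0]],[-0.6,[0.08,0,0],[0,0,0]],[-0.6,[0.16,0,0],[0,0,0]],[-0.6,[0.16,0,0],[0,0,0]],[-0.6,[0,0,0],[0,0,0]]])

```text
t: 12.6
ee_pos: [527.4, -11.7, -17.2]
orientation: [2.392, 2.036, 0.001]
ft_force: [-0.6, 0.3, 0.8]
width: 17.7
grasp_force: 0.0
```

Request:
jog_arm(commands=[[-0.6,[0,0,-0.25],[0,0,0]],[-0.6,[0,0,-0.3],[0,0,0]],[-0.6,[0,0,-0.4],[0,0,0]],[-0.6,[0,0,-0.4],[0,0,0]],[-0.6,[0,0,-0.4],[0,0,0]],[-0.6,[0.1,-0.3,0],[0,0,0]],[-0.6,[0.1,-0.3,0],[0,0,0]],[-0.6,[0,-0.3,0],[0,0,0]],[-0.6,[0,-0.2,0],[0,0,0]],[-0.6,[0,0,0],[0,0,0]]])

```text
t: 13.6
ee_pos: [418.9, 24.2, 157.6]
orientation: [-2.393, -2.034, 0.003]
ft_force: [-0.0, 0.0, 0.4]
width: 17.5
grasp_force: 0.0
```

```bash
python3 - <<'E'
from h import *
o=get_obs();print(o['ft_force'],o['ee_pos'],o['t'])
s=cam('scene')
cv2.imwrite('pics/s8.png',cv2.resize(s['image'][140:340,150:390],(720,600),interpolation=cv2.INTER_CUBIC))
P=cap(s,(215,255,245,290));print(np.percentile(P[:,2],[50,95]))
E
```

```text
[-0.02348539  0.02432491  0.35118333] [418.87269901  24.24119718 157.57945951] 13.6
[ 98.09252905 100.62734133]
```

View pics/s8.png

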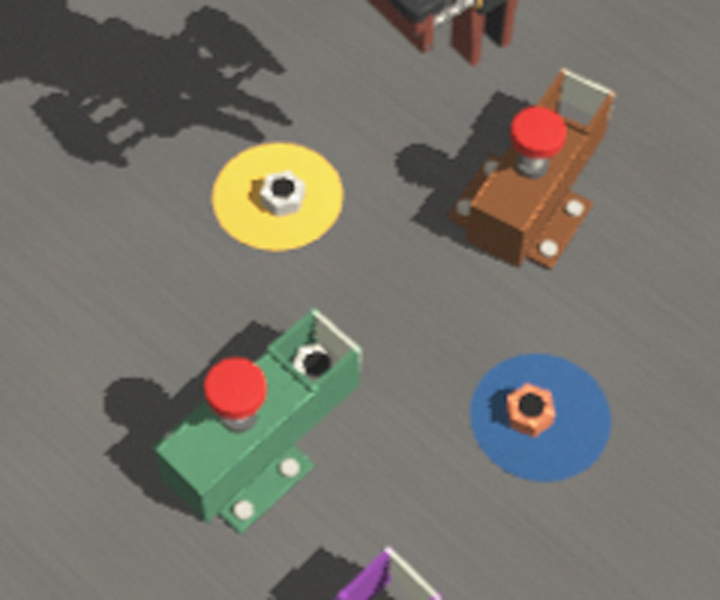

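The nut lies flat at the middle of the yellow mark (~(283,192)). The plunger is up, the other nuts are in the magazine, and the robot is clear of everything.

```bash
python3 -c "
from workcell import close_job; print(close_job())"
```

```text
the job is handed in; nothing more can be done
None
```

The job is handed in: one full press fed a single nut, which the fingertips pushed to about the middle of the yellow mark, where it lies flat; the other nuts stayed in the dispenser, and the arm touched nothing else (13.6 s on the robot clock).

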